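Slide the tray of yellow blooms down onto the cutting mat

TASK

The trug of yellow dried blooms has just been filled and glued: take it by its handle and slide it off the raised dark wooden board, straight over the step and onto the lower green cutting mat. Slide it, do not pick it up, and keep it level all the way; once it is wholly clear of the step let it down flat before letting go, halfway between the mat's front and back edges and square to them. Leave the crimson and the white trug where they stand.

Things in the scene. Friction and masses are not known exactly. Their poses are not given: they have to be found in the camera images.
- trug_yellow: Open wooden tray (trug) of yellow dried blooms, 110 (x) by 96 (y) mm, rim 22 high, 0.3 to 0.6 kg. Origin: centre of underside, z up. A straight handle bar runs along y over its middle, end to end, balancing it: 14 thick (x), 18 tall, middle 69 and top 78 above the underside, a 26 wide panel at each end; contents below 30. Starts on the dark board, its x within 7 degrees of the stand's x.
- trug_crimson: Same wooden trug as the yellow one in every size, but filled with crimson blooms. A bystander: leave it standing where it is on the dark board. Origin and axes as for the yellow trug.
- trug_white: Same wooden trug as the yellow one in every size, but filled with white blooms. A bystander: leave it standing where it is on the dark board. Origin and axes as for the yellow trug.
- stand: Fixed two-level stand, 440 mm wide (y). Origin: at table height under the middle of the step's edge; x to the high side (away from the robot, within 12 degrees), y along the step, z up. High side: dark wooden board, x 0 to 150, top at z 32; the trugs stand on it side by side, 140 apart, near x 75. Low side: green gridded cutting mat, x -150 to 0, top at z 20 (step down of 12), middle line x -75.
There are look-alikes about, which are no part of the job. What is shaped like the trug_yellow but blue is not meant.

How it is judged:
By the outcome, as a careful person would: the job done as asked, in the order asked, and still so for the second after the job is handed in, with the robot touching nothing.
It also fails if it takes over 38 s, if anything falls off the work surface, if the arm or the gripper's body presses on something with over 40 N, if the wrist force passes 120 N, or if a joint passes its speed limit or range.

ROBOT

A 6-joint arm with a two-finger parallel gripper is mounted at the origin on the work surface. World frame = base frame: x ahead of the robot, y to its left, z up, the work surface at z = 0. Lengths are in m, angles in rad, forces in N, time in s.
With the tool pointing down it reaches from about 0.25 to 0.775 m from the base axis. Payload 4 kg.
Tool frame: the origin (TCP) lies on the centre line of the jaws, within the pads' length; the fingertips stand 17 mm ahead of it and the grasp point (between the pads) lies 2 mm behind it; z points along the fingers, y is the line along which they close (so a half turn about z gives the same grasp; the last joint's range is limited). The gripper opens to 94 mm and grips with 3 to 60 N. Pads are 16 mm wide; open, the fingers measure 119 mm over their backs; the gripper's body (75 mm by 177 mm) begins 78 mm behind the grasp point.
Start: joints at [-1.213, 0.087, 1.371, -0, 1.684, -0.103], TCP at [0.245, -0.493, 0.223] pointing down, gripper open.
Joint ranges: [-3.1, 3.1], [-0.76, 2.03], [0.27, 2.55], [-1.08, 4.22], [0.17, 2.65], [-2.57, 2.57]. Speed limits (rad/s): [2.79, 2.79, 3.14, 3.14, 3.14, 3.14].

INTERFACE

Orientations are given as [roll, pitch, yaw] about the fixed x, y, z axes, in that order (R = Rz(yaw) Ry(pitch) Rx(roll)).
In Python, from bench import robot gives the robot as it stands.
- The arm moves only by the tool servo_tool, never from a script. Its argument "plan" is a list of rows, each a list of 7 numbers: the shift along the tool's x, y, z normalised to -1 to 1, where 1 is 0.1 m, then the turn, a rotation vector about the tool's x, y, z normalised to -1 to 1, where 1 is pi/2 rad, then the finger opening in mm, from 0 to 94. In form: [[x, y, z, ax, ay, az, gripper], ...]. A call has 1 to 12 rows; each row is the pose to reach, as a shift and turn from the pose commanded when the call began, along the tool's axes at that moment; what a row does not reach only later rows make up. A row lasts 1/12 s, in which the tool goes at most 41.7 mm and 7.16 degrees, less where a joint would pass 70% of its speed; a pose out of reach is approached as far as the arm can. A call with a number of a shift or a turn outside -1 to 1 is refused whole. A call with a gripper value outside its range is refused whole. The fingers move at their own pace and stop on an object; the grip force is fixed at half the most. Time passes only in rows, so rows that repeat a pose let the fingers close. It gives the time, the measured TCP pose, the force, the opening and the grip force at its end, in the units of the state.
- robot.get_obs(): the state, without advancing time (a new reading comes with each control period).
- robot.snapshot(name): name is "side" or "top" or "wrist"; returns the picture (384x512x3 uint8, red, green, blue); there is no depth.
- robot.camera_params(name): a dict with "camera_matrix" (3x3 intrinsics, pixels), "rvec" (rotation vector, rad) and "tvec" (3), from world to camera coordinates, as OpenCV has them; the wrist camera has in their place "tool_from_camera" (4x4, takes a point from camera to tool coordinates, whose origin is the TCP and whose axes are the flange's). Camera axes: x right, y down, z forward; pixel columns grow to the right and rows downward; lengths in m; the calibration is good to about 2 mm. A picture is of the moment at which its call begins: read the wrist's pose just before it. camera_params takes no time and is no camera call.
- robot.close_job(): hands the job in; it is judged then, once.
Trained networks look in the newest picture that a camera, given by its name, has taken for a name from the list of things; names that differ only in an ending like _2 or _b are one class to them, and where a whole thing is asked for, a point or a joint stands for the part that bears it (a point fixed in the world has none). Each returns a list of dicts, best first, with "conf" (0 to 1); they miss things now and then, are a little off and sometimes report something else, mostly with a low value. They report only what shows in the picture. A call takes as long as a camera call. They do not tell look-alikes from the thing itself.
- robot.find_in(thing, camera): "extent" ([centre column, centre row, width, height] in pixels, round what is visible of it).
The state is a dict: "time": time; "joint_positions": joint angles; "qvel": joint speeds; "joint_torque": joint torques, N m; "tool_pos": TCP position; "ee_rot": TCP orientation; "wrist_force": force on the tool from outside, world axes, zero at the start; "wrist_torque": the same for the moment, N m; "width": finger opening in m; "finger_force": force on a finger pad.
Only numpy, scipy, OpenCV 4.12 (cv2) and the standard library are available. Lean on these libraries where they do the work, as an engineer would, in place of code of your own. Each camera call takes 0.05 s, during which the arm holds its last target. There are 200 camera calls.

## Working session

There is one attempt and no reset: what is moved stays moved. The work goes in short steps, Python scripts to look and compute and a tool call to move; the robot and the scene stay as the last step left them, time stands still between calls to the robot, and variables do not carry over. Pictures are saved under pics/ and viewed, at most 10 in all, crops included, and the job is handed in when it is done.

Besides the shell and the picture viewer there is one more tool, called as name(argument=value, ...), one argument or row to a line, values as JSON. servo_tool: Moves the arm, as the interface text tells. Scaled input: -1 to 1 covers 0.1 m each way for a shift and pi/2 rad each way for a turn. Its arguments: {"type":"object","properties":{"plan":{"type":"array","items":{"type":"array","items":{"type":"number"}}}},"required":["plan"]}

```bash
mkdir -p pics; python3 - <<'E'
from bench import robot
import cv2,numpy as np
o=robot.get_obs();print(o['time'],o['tool_pos'],o['ee_rot'],o['width'])
for c in ['top','side']:
    im=robot.snapshot(c);cv2.imwrite(f'pics/{c}0.png',im[:,:,::-1])
    p=robot.camera_params(c);print(c,p)
    for t in ['trug_yellow','stand']:
        print(t,robot.find_in(t,c)[:4])
E
```

```text
0.0 [ 0.24438235 -0.49215617  0.22131508] [-3.13941692e+00 -1.99898081e-04  4.60817163e-01] 0.09390955609735685
top {'camera_matrix': array([[351.02835525,   0.        , 255.96609648],
       [  0.        , 351.02835525, 190.85633775],
       [  0.        ,   0.        ,   1.        ]]), 'rvec': array([ 2.13839745, -2.18471053,  0.12568962]), 'tvec': array([0.03407536, 0.47713713, 0.75848974])}
trug_yellow [{'extent': [166.1, 293.8, 60.9, 59.3], 'conf': 0.92}]
stand [{'extent': [246.4, 159.8, 211.4, 158.8], 'conf': 0.97}]
side {'camera_matrix': array([[467.94606868,   0.        , 247.53755639],
       [  0.        , 467.94606868, 187.32294499],
       [  0.        ,   0.        ,   1.        ]]), 'rvec': array([ 0.62283999, -2.70651533,  1.08071163]), 'tvec': array([0.441332  , 0.15637448, 0.76138891])}
trug_yellow [{'extent': [323.7, 335.1, 73.6, 86.5], 'conf': 0.76}, {'extent': [119.8, 195.8, 82.3, 80.0], 'conf': 0.61}]
stand [{'extent': [197.9, 209.0, 274.2, 214.8], 'conf': 0.83}]
```

View pics/top0.png

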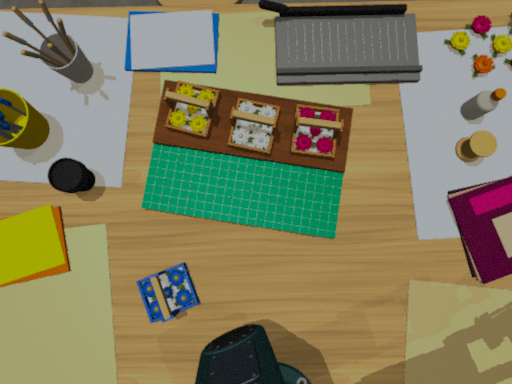

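View pics/side0.png

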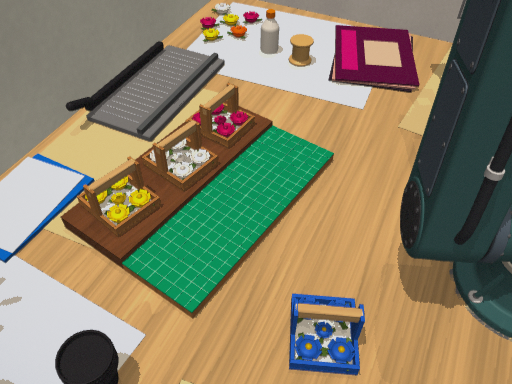

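The top view shows the yellow trug on the board's left end at about (190,108), with white at (254,126) and crimson at (317,130). The mat spans roughly columns 143–343 and rows 145–235, and the blue look-alike is at (168,293). The side view agrees, with yellow at about (120,195). Next I'll measure the mat quad and the handle bar.

```bash
cat > h.py <<'E'
from bench import robot
import cv2,numpy as np
def ray(cam,px,z):
    """pixels -> world xyz on the plane at height z (fixed cameras)"""
    p=robot.camera_params(cam);R=cv2.Rodrigues(p['rvec'])[0];t=p['tvec']
    d=np.c_[np.asarray(px,float),np.ones(len(px))]@np.linalg.inv(p['camera_matrix']).T@R
    c=-R.T@t
    return c+d*((z-c[2])/d[:,2])[:,None]
def proj(cam,P):
    p=robot.camera_params(cam)
    return cv2.projectPoints(np.asarray(P,float),p['rvec'],p['tvec'],p['camera_matrix'],None)[0][:,0]
def mat(im):
    hsv=cv2.cvtColor(im,cv2.COLOR_RGB2HSV)
    m=cv2.inRange(hsv,(65,100,50),(90,255,255));m=cv2.morphologyEx(m,cv2.MORPH_CLOSE,np.ones((5,5)))
    c=max(cv2.findContours(m,0,2)[0],key=cv2.contourArea)
    return c[:,0].astype(float)
E
python3 - <<'E'
from h import *
im=cv2.imread('pics/top0.png')[:,:,::-1].copy()
for cam in ['top','side']:
    I=cv2.imread(f'pics/{cam}0.png')[:,:,::-1].copy()
    w=ray(cam,mat(I),0.02)[:,:2]
    (c,s,a)=cv2.minAreaRect((w*1000).astype(np.float32));print(cam,c,s,a)
cv2.imwrite('pics/crop.png',cv2.resize(im[75:150,145:235],None,fx=8,fy=8,interpolation=cv2.INTER_CUBIC)[:,:,::-1])
I=cv2.imread('pics/side0.png')
cv2.imwrite('pics/crop2.png',cv2.resize(I[150:250,60:180],None,fx=6,fy=6,interpolation=cv2.INTER_CUBIC))
E
```

```text
top (482.11224365234375, 54.37664794921875) (437.9534606933594, 150.86434936523438) 79.7442398071289
side (480.4736633300781, 56.97100830078125) (439.3741455078125, 151.18466186523438) 79.8006591796875
```

View pics/crop.png

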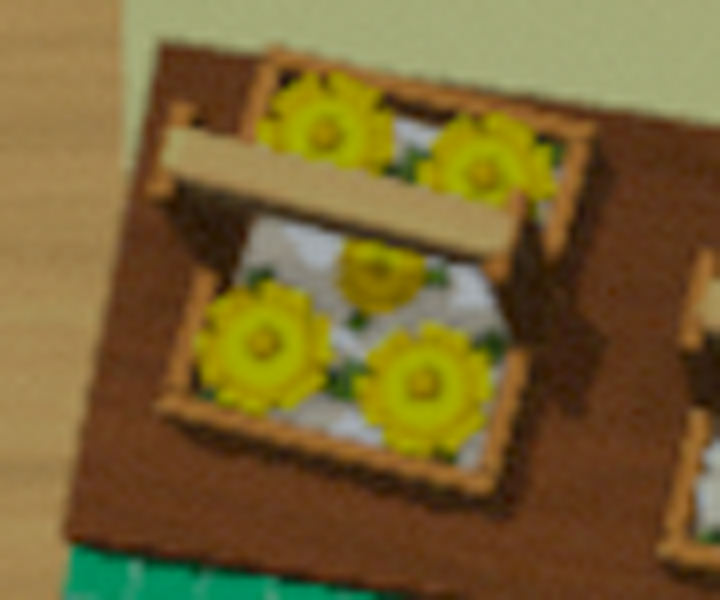

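View pics/crop2.png

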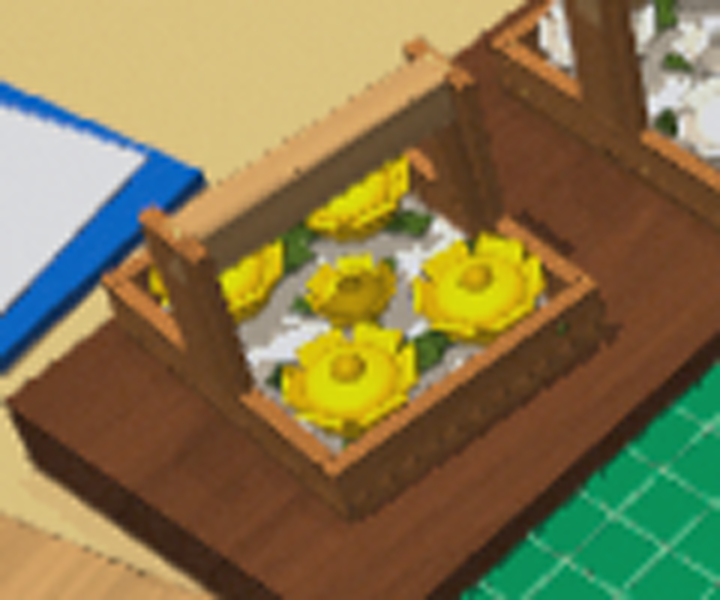

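The top crop shows rim corners at crop pixels (160,405), (490,492), (595,125) and (272,50). The bar top is centred near (341,192). The side crop has the bar top's middle near (316,150) and the front rim corner at (337,470).

```bash
python3 - <<'E'
from h import *
f=lambda a,s,o:(np.array(a,float)+.5)/s-.5+np.array(o)
top=lambda a:f(a,8,(145,75)); side=lambda a:f(a,6,(60,150))
th=np.radians(-10.2);ex=np.array([np.cos(th),np.sin(th)]);ey=np.array([-ex[1],ex[0]]);C=np.array([.4813,.0557]);O=C+.075*ex
S=lambda w:np.c_[(w[:,:2]-O)@ex,(w[:,:2]-O)@ey]*1000
r=ray('top',top([(160,405),(490,492),(595,125),(272,50)]),.054);b=ray('top',top([(172,128),(522,200),(500,258),(163,175)]),.110)
rs=ray('side',side([(108,280),(337,470),(600,288)]),.054);bs=ray('side',side([(172,215),(205,245),(460,85),(425,55)]),.110)
for n,w in dict(r=r,b=b,rs=rs,bs=bs).items(): print(n,S(w).round(1).tolist(),'mean world',w.mean(0).round(4),S(w).mean(0))
ang=lambda a,b:np.degrees(np.arctan2(*(a-b)[1::-1]))
print('top: front',ang(r[0],r[1])-90,'back',ang(r[3],r[2])-90,'sides',ang(r[3],r[0]),ang(r[2],r[1]),'bar',ang(b[0],b[1])-90,ang(b[3],b[2])-90)
print('side: front',ang(rs[1],rs[2])-90,'side',ang(rs[0],rs[1]),'bar',ang(bs[0],bs[3])-90,ang(bs[1],bs[2])-90)
E
```

```text
r [[37.1, 190.2], [27.0, 95.7], [135.4, 84.8], [142.9, 178.2]] mean world [0.6637 0.1623 0.054 ] [ 85.62510865 137.22696074]
b [[95.4, 183.2], [90.5, 90.3], [74.3, 93.2], [82.6, 183.2]] mean world [0.6638 0.1626 0.11  ] [ 85.70204377 137.48917932]
rs [[140.1, 180.9], [34.2, 190.4], [22.8, 98.7]] mean world [0.6475 0.185  0.054 ] [ 65.72013747 156.68128335]
bs [[93.0, 180.3], [77.3, 182.5], [67.0, 98.3], [83.9, 95.4]] mean world [0.6588 0.1651 0.11  ] [ 80.29472687 139.10437519]
top: front -16.301448018179755 back -14.80499576322039 sides -16.680176611481347 -15.933967126879557 bar -13.264009967466905 -15.497011959452863
side: front -17.304373667818638 side -15.361797928443991 bar -16.278007807450408 -17.171160183703805
```

servo_tool(
  plan=[
    [1, -0.6, 0, 0, 0, -0.529, 94],
    [1, -0.6, 0, 0, 0, -0.529, 94],
    [1, -0.6, 0, 0, 0, -0.529, 94],
    [1, -0.6, 0, 0, 0, -0.529, 94],
    [1, -0.6, 0, 0, 0, -0.529, 94],
    [1, -0.6, 0, 0, 0, -0.529, 94],
    [1, -0.6, 0, 0, 0, -0.529, 94],
    [1, -0.6, 0, 0, 0, -0.529, 94],
  ],
)

```text
time: 0.97
tool_pos: [0.3075, -0.3942, 0.2225]
ee_rot: [3.142, 0.0, 1.293]
wrist_force: [-0.3, -0.4, 0.5]
width: 0.0939
finger_force: 0.0
```

servo_tool(
  plan=[
    [1, 0.3, 0, 0, 0, 0, 94],
    [1, 0.3, 0, 0, 0, 0, 94],
    [1, 0.3, 0, 0, 0, 0, 94],
  ],
)

```text
time: 1.22
tool_pos: [0.365, -0.3041, 0.2226]
ee_rot: [3.141, -0.002, 1.29]
wrist_force: [0.3, 0.4, -0.1]
width: 0.0942
finger_force: 0.0
```

servo_tool(
  plan=[
    [1, 0.3, 0, 0, 0, 0, 94],
    [1, 0.3, 0, 0, 0, 0, 94],
    [1, 0.3, 0, 0, 0, 0, 94],
  ],
)

```text
time: 1.47
tool_pos: [0.4217, -0.2155, 0.2227]
ee_rot: [3.141, -0.002, 1.292]
wrist_force: [0.5, 0.2, -0.6]
width: 0.0939
finger_force: 0.0
```

servo_tool(
  plan=[
    [1, 0.3, 0, 0, 0, 0, 94],
    [1, 0.3, 0, 0, 0, 0, 94],
    [1, 0.3, 0, 0, 0, 0, 94],
  ],
)

```text
time: 1.72
tool_pos: [0.4781, -0.1274, 0.2225]
ee_rot: [3.141, -0.002, 1.292]
wrist_force: [-0.9, -0.7, 0.6]
width: 0.0937
finger_force: 0.0
```

servo_tool(
  plan=[
    [1, 0.3, 0, 0, 0, 0, 94],
    [1, 0.3, 0, 0, 0, 0, 94],
    [1, 0.3, 0, 0, 0, 0, 94],
  ],
)

```text
time: 1.97
tool_pos: [0.5345, -0.0394, 0.2223]
ee_rot: [3.141, -0.002, 1.292]
wrist_force: [0.6, 0.4, 0.0]
width: 0.094
finger_force: 0.0
```

servo_tool(
  plan=[
    [1, 0.3, 0, 0, 0, 0, 94],
    [1, 0.3, 0, 0, 0, 0, 94],
    [1, 0.3, 0, 0, 0, 0, 94],
    [1, 0.3, 0, 0, 0, 0, 94],
  ],
)

```text
time: 2.3
tool_pos: [0.5908, 0.0488, 0.2213]
ee_rot: [-3.14, -0.001, 1.295]
wrist_force: [-0.9, -0.6, -0.2]
width: 0.0938
finger_force: 0.0
```

servo_tool(
  plan=[
    [1, 0.36, 0, 0, 0, 0, 94],
    [1, 0.36, 0, 0, 0, 0, 94],
    [1, 0.36, 0, 0, 0, 0, 94],
    [1, 0.36, 0, 0, 0, 0, 94],
    [1, 0.36, 0, 0, 0, 0, 94],
    [1, 0.36, 0, 0, 0, 0, 94],
    [1, 0.36, 0, 0, 0, 0, 94],
  ],
)

```text
time: 2.88
tool_pos: [0.6511, 0.1294, 0.2229]
ee_rot: [3.141, 0.001, 1.289]
wrist_force: [1.1, -0.8, -0.3]
width: 0.0939
finger_force: 0.0
```

```bash
python3 - <<'E'
from h import *
o=robot.get_obs();im=robot.snapshot('wrist');cv2.imwrite('pics/w1.png',im[:,:,::-1])
p=robot.camera_params('wrist');print(o['time'],o['tool_pos'],o['ee_rot'],p)
np.savez('w1.npz',pos=o['tool_pos'],rot=o['ee_rot'])
E
```

```text
2.8833 [0.6510604  0.12941671 0.22293088] [3.14124514e+00 6.06128701e-04 1.28932630e+00] {'camera_matrix': array([[331.97596464,   0.        , 254.05676389],
       [  0.        , 331.97596464, 184.72061208],
       [  0.        ,   0.        ,   1.        ]]), 'tool_from_camera': array([[-1.18129477e-03, -9.70846967e-01, -2.39697247e-01,
         6.87929972e-02],
       [ 9.99998794e-01, -9.05263071e-04, -1.26168090e-03,
         6.85607354e-05],
       [ 1.00791001e-03, -2.39698449e-01,  9.70846866e-01,
        -1.61310808e-01],
       [ 0.00000000e+00,  0.00000000e+00,  0.00000000e+00,
         1.00000000e+00]])}
```

View pics/w1.png

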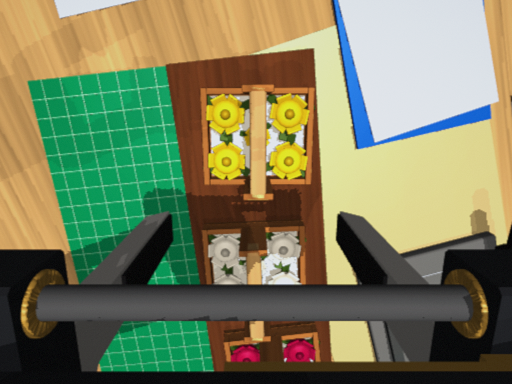

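The wrist view shows the yellow trug nearly square to the image, with its bar at columns 250–266 and rows 88–197. The board's step edge runs from (166,67) to about (205,260). I'll zoom in for precise corners.

```bash
python3 - <<'E'
from h import *
im=cv2.imread('pics/w1.png')
cv2.imwrite('pics/w1c.png',cv2.resize(im[60:220,150:330],None,fx=3.7,fy=3.7,interpolation=cv2.INTER_CUBIC))
E
```

```text
(no output)
```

View pics/w1c.png

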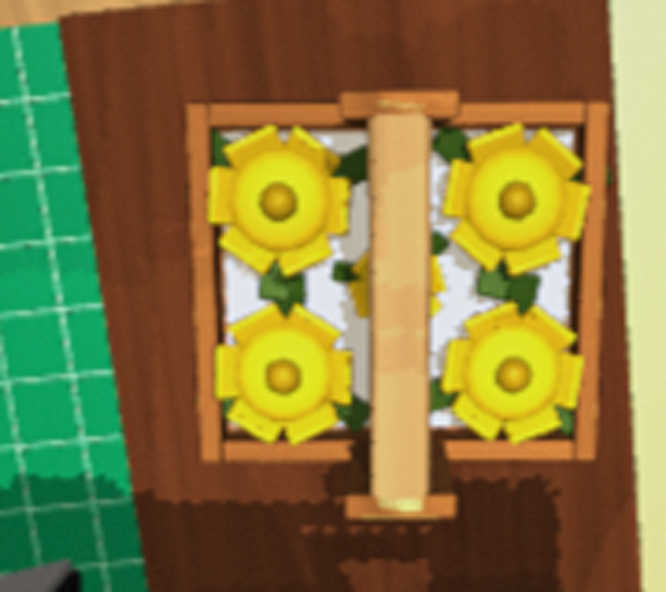

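The zoom gives these crop corners:
- **Rim:** (188,103), (608,103), (596,460), (203,460)
- **Bar top:** (369,108), (430,108), (429,508), (372,508)
- **Step edge:** (62,20) to (148,590)
- **Board back edge:** (609,0) to (640,590)

```bash
python3 - <<'E'
from h import *
from scipy.spatial.transform import Rotation as Ro
d=np.load('w1.npz');p=robot.camera_params('wrist')
T=np.eye(4);T[:3,:3]=Ro.from_euler('xyz',d['rot']).as_matrix();T[:3,3]=d['pos'];W=T@p['tool_from_camera']
def wray(a,z):
    px=(np.array(a,float)+.5)/3.7-.5+[150,60]
    v=np.c_[px,np.ones(len(px))]@np.linalg.inv(p['camera_matrix']).T@W[:3,:3].T
    c=W[:3,3];return c+v*((z-c[2])/v[:,2])[:,None]
r=wray([(188,103),(608,103),(596,460),(203,460)],.054);b=wray([(369,112),(430,112),(429,508),(372,508)],.110)
e=wray([(62,20),(148,590)],.032);k=wray([(609,0),(640,590)],.032)
A=lambda u:np.degrees(np.arctan2(u[1],u[0]))
print('rim c',r.mean(0),'bar c',b.mean(0),'size',np.linalg.norm(r-np.roll(r,1,0),axis=1),np.linalg.norm(b-np.roll(b,1,0),axis=1))
print('ang rim',A(r[0]-r[3])-90,A(r[1]-r[2])-90,A(r[1]-r[0]),A(r[2]-r[3]),'bar',A(b[0]-b[3])-90,A(b[1]-b[2])-90)
te=A(e[0]-e[1])-90;print('edge',te,A(k[0]-k[1])-90)
th=np.radians(-10.2);n=np.array([np.cos(th),np.sin(th)])
C=np.array([.4813,.0557]);print('step along n: wrist',e[:,:2]@n,'back-150',k[:,:2]@n-.15,'mat-based',C@n+.075)
for q in (r,b):print('trug along n from wrist edge',q[:,:2].mean(0)@n-(e[:,:2]@n).mean())
print('tool',d['pos'])
E
```

```text
rim c [0.66384536 0.16257891 0.054     ] bar c [0.66335297 0.16169578 0.11      ] size [0.09492171 0.10844872 0.09490325 0.10877342] [0.08842917 0.01310176 0.08842702 0.0132286 ]
ang rim -15.911716767408308 -15.715631145882227 -16.19635035710233 -16.185486134060472 bar -15.938197639097623 -15.856004393349394
edge -10.706088590763201 -10.523771128186965
step along n: wrist [0.54106756 0.53961714] back-150 [0.53891555 0.53795859] mat-based 0.5388297260797953
trug along n from wrist edge 0.08422109508735587
trug along n from wrist edge 0.08389287099164267
tool [0.6510604  0.12941671 0.22293088]
```

servo_tool(
  plan=[
    [0.345, 0.03, 0, 0, 0, 0, 60],
    [0.345, 0.03, 0.3, 0, 0, 0, 60],
    [0.345, 0.03, 0.6, 0, 0, 0, 60],
    [0.345, 0.03, 0.8, 0, 0, 0, 60],
    [0.345, 0.03, 0.8, 0, 0, 0, 60],
    [0.345, 0.03, 0.8, 0, 0, 0, 60],
    [0.345, 0.03, 0.8, 0, 0, 0, 60],
  ],
)

```text
time: 3.52
tool_pos: [0.6646, 0.1628, 0.1448]
ee_rot: [3.139, -0.001, 1.291]
wrist_force: [-0.1, -0.2, 0.7]
width: 0.06
finger_force: 0.0
```

```bash
python3 - <<'E'
from h import *
o=robot.get_obs();print(o['time'],o['tool_pos'],o['ee_rot'],o['width'],o['joint_positions'])
E
```

```text
3.5167 [0.66463188 0.1628165  0.14475991] [ 3.13874738e+00 -1.17846973e-03  1.29065178e+00] 0.060042641475703255 [ 1.57500224e-01  4.08648586e-01  1.13328690e+00 -1.38494389e-04
  1.59658062e+00  4.37642661e-01]
```

servo_tool(
  plan=[
    [-0.01, -0.01, 0.25, 0, 0, 0, 50],
    [-0.01, -0.01, 0.455, 0, 0, 0, 40],
    [-0.01, -0.01, 0.455, 0, 0, 0, 30],
    [-0.01, -0.01, 0.455, 0, 0, 0, 26],
    [-0.01, -0.01, 0.455, 0, 0, 0, 22],
    [-0.01, -0.01, 0.455, 0, 0, 0, 20],
    [-0.01, -0.01, 0.455, 0, 0, 0, 18],
    [-0.01, -0.01, 0.455, 0, 0, 0, 16],
    [-0.01, -0.01, 0.455, 0, 0, 0, 14],
    [-0.01, -0.01, 0.455, 0, 0, 0, 12],
    [-0.01, -0.01, 0.455, 0, 0, 0, 8],
    [-0.01, -0.01, 0.455, 0, 0, 0, 0],
  ],
)

```text
time: 4.52
tool_pos: [0.6636, 0.1627, 0.0981]
ee_rot: [3.139, -0.001, 1.292]
wrist_force: [2.4, -0.2, 2.8]
width: 0.0138
finger_force: 30.0
```

servo_tool(
  plan=[
    [0, 0, 0, 0, 0, 0, 0],
    [0, 0, 0, 0, 0, 0, 0],
    [0, 0, 0, 0, 0, 0, 0],
    [0, 0, 0, 0, 0, 0, 0],
  ],
)

```text
time: 4.85
tool_pos: [0.6636, 0.1627, 0.098]
ee_rot: [3.139, -0.001, 1.292]
wrist_force: [3.0, -1.0, 5.3]
width: 0.0138
finger_force: 30.0
```

servo_tool(
  plan=[
    [0, 0, 0, 0, 0, -0.01, 0],
    [0, 0, 0, 0, 0, -0.02, 0],
    [0, 0, 0, 0, 0, -0.03, 0],
    [0, 0, 0, 0, 0, -0.04, 0],
    [0, 0, 0, 0, 0, -0.05, 0],
    [0, 0, 0, 0, 0, -0.061, 0],
    [0, 0, 0, 0, 0, -0.061, 0],
    [0, 0, 0, 0, 0, -0.061, 0],
  ],
)

```text
time: 5.52
tool_pos: [0.6626, 0.163, 0.0981]
ee_rot: [3.141, -0.0, 1.387]
wrist_force: [0.1, -0.9, 6.7]
width: 0.014
finger_force: 30.0
```

servo_tool(
  plan=[
    [0, 0, -0.004, 0, 0, 0, 0],
    [0, 0, -0.004, 0, 0, 0, 0],
    [0, 0, -0.004, 0, 0, 0, 0],
  ],
)

```text
time: 5.77
tool_pos: [0.6626, 0.163, 0.0981]
ee_rot: [3.141, -0.0, 1.387]
wrist_force: [0.7, 0.4, 5.5]
width: 0.0136
finger_force: 30.0
```

```bash
python3 - <<'E'
from h import *
o=robot.get_obs();print(o['time'],o['tool_pos'],o['ee_rot'],o['width'],o['wrist_force'],o['wrist_torque'])
E
```

```text
5.7667 [0.6626329  0.16296363 0.0980675 ] [ 3.14133024e+00 -3.79268832e-04  1.38733044e+00] 0.01361259690423885 [0.71944924 0.36356642 5.53821348] [-0.08414156 -0.33335765 -0.15115201]
```

servo_tool(
  plan=[
    [0, 0, -0.004, 0, 0, 0, 0],
    [0, 0, -0.008, 0, 0, 0, 0],
    [0, 0, -0.008, 0, 0, 0, 0],
    [0, 0, -0.008, 0, 0, 0, 0],
  ],
)

```text
time: 6.1
tool_pos: [0.6625, 0.1629, 0.0981]
ee_rot: [-3.141, -0.0, 1.388]
wrist_force: [0.8, 0.7, 4.2]
width: 0.0139
finger_force: 30.0
```

servo_tool(
  plan=[
    [0, 0, -0.01, 0, 0, 0, 0],
    [0, 0, -0.02, 0, 0, 0, 0],
    [0, 0, -0.025, 0, 0, 0, 0],
    [0, 0, -0.025, 0, 0, 0, 0],
    [0, 0, -0.025, 0, 0, 0, 0],
  ],
)

```text
time: 6.52
tool_pos: [0.6614, 0.1626, 0.0988]
ee_rot: [-3.138, 0.001, 1.388]
wrist_force: [0.0, -0.0, -2.8]
width: 0.0142
finger_force: 30.0
```

servo_tool(
  plan=[
    [0, 0, 0.007, 0, 0, 0, 0],
    [0, 0, 0.007, 0, 0, 0, 0],
    [0, 0, 0.007, 0, 0, 0, 0],
    [0, 0, 0.007, 0, 0, 0, 0],
  ],
)

```text
time: 6.85
tool_pos: [0.6625, 0.1627, 0.0997]
ee_rot: [-3.141, 0.0, 1.388]
wrist_force: [0.8, 0.1, -4.3]
width: 0.0136
finger_force: 30.0
```

```bash
python3 - <<'E'
from h import *
for i in range(4):
    robot.snapshot('side')
    o=robot.get_obs();print(o['time'],o['tool_pos'],o['ee_rot'],o['wrist_force'],o['wrist_torque'])
E
```

```text
6.9 [0.66261797 0.16271961 0.09988383] [-3.14141960e+00  1.54334510e-04  1.38752637e+00] [-0.88564624 -0.05373218 -2.62424846] [-0.03913369 -0.05418926 -0.01749459]
6.95 [0.66265369 0.16276954 0.09997015] [-3.14157626e+00  9.95179867e-05  1.38760016e+00] [ 0.45563584  0.24123149 -3.47460746] [-0.06788741 -0.05662029 -0.04019699]
7.0 [0.66266938 0.16275581 0.1000202 ] [3.14153977e+00 6.00768415e-05 1.38755278e+00] [ 0.12353535 -0.41075173 -2.40711199] [ 8.11735549e-06 -2.94289043e-02 -3.49490164e-03]
7.05 [0.66269152 0.1627693  0.10003071] [3.14148276e+00 6.22906117e-05 1.38760225e+00] [-0.01672978 -0.30274563 -3.4721026 ] [ 0.00385503 -0.07164109 -0.00487763]
```

servo_tool(
  plan=[
    [0, 0, 0.005, 0, 0, 0, 0],
    [0, 0, 0.01, 0, 0, 0, 0],
    [0, 0, 0.015, 0, 0, 0, 0],
    [0, 0, 0.02, 0, 0, 0, 0],
    [0, 0, 0.02, 0, 0, 0, 0],
    [0, 0, 0.02, 0, 0, 0, 0],
    [0, 0, 0.02, 0, 0, 0, 0],
    [0, 0, 0.02, 0, 0, 0, 0],
  ],
)

```text
time: 7.72
tool_pos: [0.6627, 0.1628, 0.0982]
ee_rot: [3.141, 0.0, 1.388]
wrist_force: [-0.9, -0.3, -2.7]
width: 0.0139
finger_force: 30.0
```

```bash
python3 - <<'E'
from h import *
for i in range(4):
    robot.snapshot('side')
    o=robot.get_obs();print(o['time'],o['tool_pos'],o['ee_rot'],o['wrist_force'],o['wrist_torque'])
E
```

```text
7.7667 [0.66271707 0.16275494 0.09815075] [3.14136007e+00 3.21150586e-05 1.38756998e+00] [-0.54815767 -0.44108392 -0.56611066] [-0.02278677  0.02170694  0.04501872]
7.8167 [0.66271947 0.16276179 0.0981447 ] [3.14135108e+00 3.82723964e-05 1.38758455e+00] [-0.73036818  0.3029635  -1.37185716] [-0.04192492 -0.03213811 -0.00092348]
7.8667 [0.6627208  0.16276492 0.09814279] [3.14136401e+00 1.09501077e-05 1.38756362e+00] [-0.07764967 -0.59038176 -1.69278154] [-0.03408224  0.04334627  0.0322088 ]
7.9167 [0.66272287 0.1627736  0.09817862] [ 3.14132366e+00 -2.93419609e-05  1.38755652e+00] [ 0.00681457 -0.94848634 -0.91760358] [-0.08328371  0.03939085  0.0307735 ]
```

servo_tool(
  plan=[
    [0, -0.03, 0, 0, 0, 0, 0],
    [0, -0.08, 0, 0, 0, 0, 0],
    [0, -0.13, 0, 0, 0, 0, 0],
    [0, -0.18, 0, 0, 0, 0, 0],
    [0, -0.23, 0, 0, 0, 0, 0],
    [0, -0.28, 0, 0, 0, 0, 0],
    [0, -0.33, 0, 0, 0, 0, 0],
    [0, -0.38, 0, 0, 0, 0, 0],
    [0, -0.43, 0, 0, 0, 0, 0],
    [0, -0.47, 0, 0, 0, 0, 0],
    [0, -0.5, 0, 0, 0, 0, 0],
    [0, -0.5, 0, 0, 0, 0, 0],
  ],
)

```text
time: 8.92
tool_pos: [0.6127, 0.1721, 0.0982]
ee_rot: [-3.141, 0.0, 1.388]
wrist_force: [-1.2, 0.3, -0.8]
width: 0.0138
finger_force: 30.0
```

```bash
python3 - <<'E'
from h import *
for i in range(2):
    im=robot.snapshot('side')
    o=robot.get_obs();print(o['time'],o['tool_pos'],o['ee_rot'],o['wrist_force'],o['wrist_torque'])
E
```

```text
8.9667 [0.61282667 0.17206102 0.09815868] [-3.14061404e+00  9.61542946e-05  1.38782758e+00] [-1.32369746  0.80588012 -0.35193312] [ 0.0516441   0.12229123 -0.03917419]
9.0167 [0.61297208 0.17203073 0.09816295] [-3.14057395e+00  2.14652792e-05  1.38773396e+00] [-1.65883333  0.6056112   0.31440052] [ 0.05338538  0.19039836 -0.01818984]
```

servo_tool(
  plan=[
    [0, -0.03, 0, 0, 0, 0, 0],
    [0, -0.08, 0, 0, 0, 0, 0],
    [0, -0.13, 0, 0, 0, 0, 0],
    [0, -0.18, 0, 0, 0, 0, 0],
    [0, -0.23, 0, 0, 0, 0, 0],
    [0, -0.28, 0, 0, 0, 0, 0],
    [0, -0.33, 0, 0, 0, 0, 0],
    [0, -0.38, 0, 0, 0, 0, 0],
    [0, -0.43, 0, 0, 0, 0, 0],
    [0, -0.47, 0, 0, 0, 0, 0],
    [0, -0.5, 0, 0, 0, 0, 0],
    [0, -0.5, 0, 0, 0, 0, 0],
  ],
)

```text
time: 10.02
tool_pos: [0.5634, 0.1812, 0.0981]
ee_rot: [-3.141, 0.0, 1.388]
wrist_force: [-1.3, -0.2, -0.5]
width: 0.014
finger_force: 30.0
```

servo_tool(
  plan=[
    [0, -0.03, 0, 0, 0, 0, 0],
    [0, -0.08, 0, 0, 0, 0, 0],
    [0, -0.13, 0, 0, 0, 0, 0],
    [0, -0.18, 0, 0, 0, 0, 0],
    [0, -0.23, 0, 0, 0, 0, 0],
    [0, -0.28, 0, 0, 0, 0, 0],
    [0, -0.33, 0, 0, 0, 0, 0],
    [0, -0.38, 0, 0, 0, 0, 0],
    [0, -0.45, 0, 0, 0, 0, 0],
    [0, -0.52, 0, 0, 0, 0, 0],
    [0, -0.58, 0, 0, 0, 0, 0],
    [0, -0.58, 0, 0, 0, 0, 0],
  ],
)

```text
time: 11.02
tool_pos: [0.5052, 0.1918, 0.0972]
ee_rot: [-3.139, 0.001, 1.388]
wrist_force: [0.1, 0.3, -3.0]
width: 0.0136
finger_force: 30.0
```

```bash
python3 - <<'E'
from h import *
for i in range(3):
    im=robot.snapshot('side')
    o=robot.get_obs();print(o['time'],o['tool_pos'],o['ee_rot'],o['wrist_force'],o['wrist_torque'])
top=robot.snapshot('top')
cv2.imwrite('pics/mid.png',np.vstack([cv2.resize(im[130:330,60:360],None,fx=2,fy=1.5),cv2.resize(top[70:250,130:360],(600,300))])[:,:,::-1])
E
```

```text
11.0667 [0.50613746 0.19165724 0.09740123] [-3.14021312e+00  6.36987367e-04  1.38819841e+00] [-0.40819693 -0.60348421 -3.26154115] [-0.01798194 -0.08372861 -0.02105363]
11.1167 [0.50678703 0.19160147 0.09762552] [-3.14107399e+00  3.92202356e-04  1.38791113e+00] [ 0.37142666 -0.00948598 -3.23752759] [-0.0304927  -0.073276    0.00045173]
11.1667 [0.507189   0.19155153 0.09781653] [-3.14153363e+00  2.18526729e-04  1.38771718e+00] [ 0.44668349 -0.2716517  -2.64682869] [-0.02587216 -0.05682164  0.00748996]
```

View pics/mid.png

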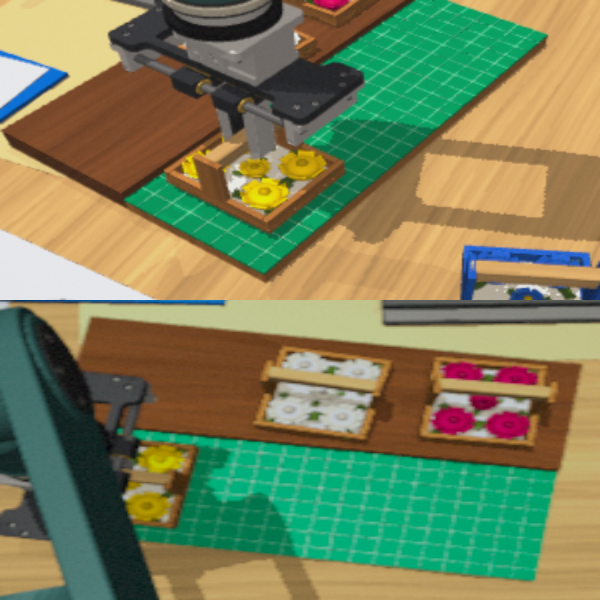

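The side and top views show the yellow trug level and wholly clear of the step, over the mat. The crimson and white trugs are undisturbed. Next I lower it gently.

servo_tool(
  plan=[
    [0, 0, 0.015, 0, 0, 0, 0],
    [0, 0, 0.03, 0, 0, 0, 0],
    [0, 0, 0.045, 0, 0, 0, 0],
    [0, 0, 0.06, 0, 0, 0, 0],
    [0, 0, 0.075, 0, 0, 0, 0],
    [0, 0, 0.09, 0, 0, 0, 0],
    [0, 0, 0.1, 0, 0, 0, 0],
    [0, 0, 0.11, 0, 0, 0, 0],
    [0, 0, 0.118, 0, 0, 0, 0],
    [0, 0, 0.123, 0, 0, 0, 0],
    [0, 0, 0.123, 0, 0, 0, 0],
    [0, 0, 0.123, 0, 0, 0, 0],
  ],
)

```text
time: 12.22
tool_pos: [0.5075, 0.1916, 0.0861]
ee_rot: [3.141, -0.0, 1.388]
wrist_force: [-1.4, -1.2, -0.1]
width: 0.0137
finger_force: 30.0
```

```bash
python3 - <<'E'
from h import *
for i in range(3):
    im=robot.snapshot('side')
    o=robot.get_obs();print(o['time'],o['tool_pos'],o['ee_rot'],o['wrist_force'],o['wrist_torque'])
cv2.imwrite('pics/low.png',cv2.resize(im[190:310,110:260],None,fx=5,fy=5,interpolation=cv2.INTER_CUBIC)[:,:,::-1])
E
```

```text
12.2667 [0.50745515 0.19157775 0.08604738] [ 3.14108094e+00 -1.27710203e-04  1.38756638e+00] [-0.73123237 -0.81425327 -0.65091761] [0.0134275  0.07235847 0.05190735]
12.3167 [0.50745298 0.19161143 0.0860723 ] [ 3.14106463e+00 -1.83700490e-04  1.38762230e+00] [-1.24238619 -0.20829022 -0.3396442 ] [-0.12981233  0.11750132 -0.03091884]
12.3667 [0.50744802 0.19160791 0.08605778] [ 3.14108003e+00 -1.48743288e-04  1.38763483e+00] [-0.16220787 -1.13652373 -0.00889445] [-0.09245835  0.03842845 -0.0120601 ]
```

View pics/low.png

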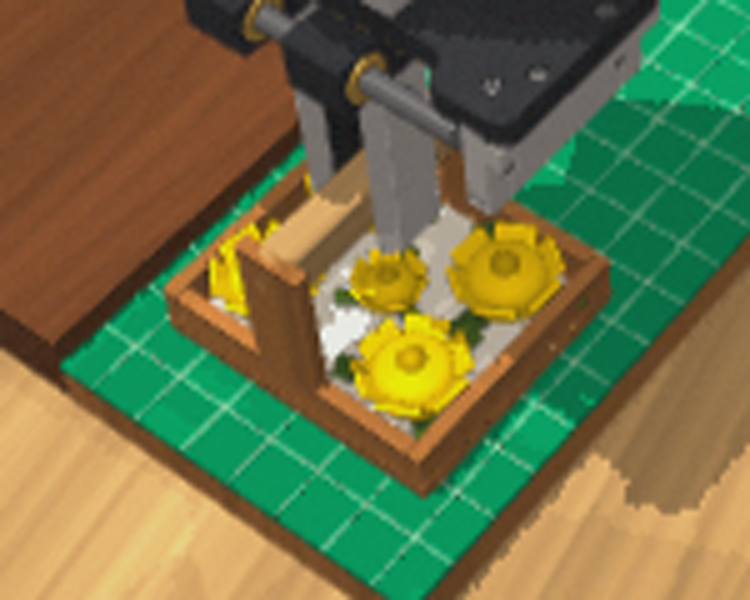

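It has landed: in this crop the lower corners are at (425,495), (605,300) and (172,320), and the mat's left corner is at (62,365). Now the numerical check.

```bash
python3 - <<'E'
from h import *
px=(np.array([(172,318),(425,495),(607,298)],float)+.5)/5-.5+[110,190]
rim=(np.array([(168,290),(422,460),(608,262)],float)+.5)/5-.5+[110,190]
th=np.radians(-10.2);n=np.array([np.cos(th),np.sin(th)]);l=np.array([-n[1],n[0]])
for a,z in((px,.02),(rim,.042)):
    w=ray('side',a,z)[:,:2];d=w-[.4805,.0570]
    A=lambda u:np.degrees(np.arctan2(u[1],u[0]))
    print('vs mat mid (mm)',((w[0]+w[2])/2-[.4805,.0570])@n*1000,(d@n*1000).round(1),(d@l*1000).round(1),'angles',A(w[0]-w[1]),A(w[1]-w[2])-90)
t=np.array([.50745,.1916]);print('tool vs mat mid top/side/avg',[(t-c)@n*1000 for c in ([.4821,.0544],[.4805,.057],[.4813,.0557])])
E
```

```text
vs mat mid (mm) 2.8777118385587497 [ 58.5 -52.7 -52.8] [183.9 185.6  92.4] angles -11.080482558473758 -10.250098651474417
vs mat mid (mm) -0.4361860513215485 [ 53.5 -54.1 -54.3] [186.  186.1  93.2] angles -10.219042764513825 -10.36093745526965
tool vs mat mid top/side/avg [np.float64(0.6533322901734404), np.float64(2.6884655877551333), np.float64(1.6708989389642575)]
```

Placement is within about 1–2 mm of the mat's middle line and square to it. I'll release and retreat straight up.

servo_tool(
  plan=[
    [0, 0, 0, 0, 0, 0, 15],
    [0, 0, 0, 0, 0, 0, 18],
    [0, 0, 0, 0, 0, 0, 24],
    [0, 0, 0, 0, 0, 0, 34],
    [0, 0, 0, 0, 0, 0, 44],
    [0, 0, 0, 0, 0, 0, 50],
    [0, 0, 0, 0, 0, 0, 50],
    [0, 0, 0, 0, 0, 0, 50],
  ],
)

```text
time: 13.03
tool_pos: [0.5073, 0.1916, 0.0857]
ee_rot: [3.142, 0.0, 1.388]
wrist_force: [0.5, -0.6, -0.3]
width: 0.0495
finger_force: 0.0
```

servo_tool(
  plan=[
    [0, 0, -0.1, 0, 0, 0, 50],
    [0, 0, -0.25, 0, 0, 0, 50],
    [0, 0, -0.5, 0, 0, 0, 50],
    [0, 0, -0.75, 0, 0, 0, 50],
    [0, 0, -1, 0, 0, 0, 50],
    [0, 0, -1, 0, 0, 0, 50],
  ],
)

```text
time: 13.53
tool_pos: [0.5103, 0.1924, 0.193]
ee_rot: [3.131, -0.005, 1.388]
wrist_force: [1.1, -0.3, 2.0]
width: 0.0501
finger_force: 0.0
```

servo_tool(
  plan=[
    [-1, 0, -0.5, 0, 0, 0, 50],
    [-1, 0, -0.5, 0, 0, 0, 50],
    [-1, 0, -0.5, 0, 0, 0, 50],
    [-1, 0, -0.5, 0, 0, 0, 50],
    [-1, 0, -0.5, 0, 0, 0, 50],
    [-1, 0, -0.5, 0, 0, 0, 50],
  ],
)

```text
time: 14.03
tool_pos: [0.4889, 0.0937, 0.235]
ee_rot: [-3.141, -0.0, 1.388]
wrist_force: [0.1, -0.4, -0.7]
width: 0.05
finger_force: 0.0
```

```bash
python3 - <<'E'
from h import *
im=robot.snapshot('side');o=robot.get_obs();print(o['time'],o['tool_pos'],o['wrist_force'],o['width'])
cv2.imwrite('pics/end.png',cv2.resize(im[190:310,110:260],None,fx=5,fy=5,interpolation=cv2.INTER_CUBIC)[:,:,::-1])
E
```

```text
14.0833 [0.48872621 0.09400033 0.2344765 ] [-0.13595113 -0.35743206  0.87013775] 0.049906776278011336
```

View pics/end.png

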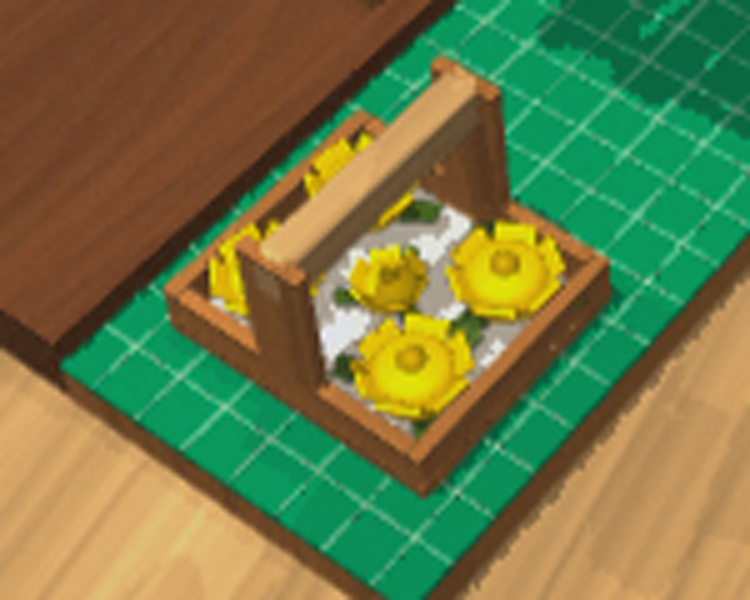

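The trug sits flat and square on the mat, with its corners unchanged at (168,290), (422,460) and (608,262), and the gripper is clear. I'm handing in.

```bash
python3 -c "
from bench import robot
print(robot.close_job())"
```

```text
the job is handed in; nothing more can be done
None
```

The yellow trug now stands flat and square on the green mat, within about 2 mm of its middle line, and the job is handed in; but before the slide, while I eased the grip pressure, it rose about 2 mm off the board for about a second, and I set it back down.

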